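# Hold an angle cleat in the welding corner

### The job

Lift the steel angle cleat out of the green tray and set it down on the bench (do not drop it) with the back of its upright leg towards the blue fence. Bring it home, flat on the bench, so that the back lies flush along the fence and its end butts against the yellow stop block, then push diagonally with the fingertips into its inner corner so that it is pressed firmly against fence and bench together, about 20 N towards the fence and 15 N down, ready for tacking. Finish while holding that push, without letting go, and leave the loose things around undisturbed.

Things in the scene. Friction and masses are not known exactly. Their poses are not given: they have to be found in the camera images.
- cleat_leg (a point): Centre of the upright leg of the loose steel L-section cleat, 24 mm above its underside. x along its 100 mm length, z up, y from the upright leg over the flat leg. Upright leg: 8 mm thick (y -4, its back, to +4, its inner face), top 40 mm above the underside. Flat leg, lying down: 8 mm thick, 60 mm wide, free edge at y = +56 mm.
- cleat: The same cleat, 0.45 to 0.7 kg, bare steel; origin at the centre of its underside (26 mm along y from the middle of the upright leg), same axes.
- fence: Fixed blue steel fence on the bench, 300 mm long, 34 mm high. Origin at the foot of its working face, mid-length, at bench height; x runs along the face, y points out of the face to the side where the cleat belongs, z up. Behind the face (negative y) is 12 mm of steel and a foot out to 67 mm.
- stop_face (a point): Centre of the working face of the fixed yellow stop block (40 mm along the fence, 46 mm wide, 30 mm high, standing against the fence face), 15 mm above the bench. Axes as the fence's; the face looks to -x, so the end of the cleat at its +x comes against it. The block reaches 23 mm to either side in y.
- table: The steel-topped bench, top at height 0 (origin at the middle of the top). Friction matters: press hard down before the cleat is home and it sticks short of the fence; drag the fingers down the upright leg alone and the flat leg tips up, so have them bear on the flat leg too.
- tray: Fixed green open tray, 230 x 170 mm outside, 24 mm high, walls and floor 4 mm thick; origin at the centre of its underside. The cleat starts on its floor, flat leg down.
- spray_can: Bystander: red can, 54 mm across, 150 mm high, standing loose; origin at the centre of its underside.
- tape_roll: Bystander: roll of brown tape lying flat, 90 mm across, 25 mm high; origin at the centre of its underside.
- hammer: Bystander: hammer lying beyond the fence, on the side away from the tray.
- pipe_flange: Bystander: steel flange with a pipe stub, 84 mm across the foot, 45 mm high; origin at the centre of its underside.
There are look-alikes about, which are no part of the job. Leave any turquoise look-alike of the cleat alone. Several things look just like the part that bears stop_face: the one meant starts nearest to the robot's base.

How it is judged:
On the way:
1. the cleat is lifted clear of the tray, in the fingers (height (world z) of cleat above 0.03 m and contact force between the fingers and cleat above 1 N), for 0.2 s.
At the end, for the whole second after the job is handed in: Cleat flat on the bench, back within 3 mm and 2 degrees of the fence, end within 3 mm of the stop, at rest, fingers still pushing from over the flat leg: over 4 N on the fence, over 10 N on the bench (4.5 to 7 N of it weight), over 6 N from the fingers (contact force between cleat and fence above 4 N and contact force between cleat and table above 10 N and contact force between the fingers and cleat above 6 N and y of cleat_leg in the frame of fence between 0 and 0.007 m and x of cleat in the frame of stop_face between -0.053 and -0.045 m and angle between the x axis of cleat and the x axis of fence, either way round below 0.035 rad and angle between cleat's own z axis and vertical below 0.03 rad and height (world z) of cleat below 0.003 m and linear speed of cleat below 0.01 m/s and y of the grasp point in the frame of cleat_leg between 0 and 0.06 m); the arm keeps its last pose, push and grip.
It fails at once if the cleat is dropped or thrown (faster than 0.5 m/s with no finger on it) (linear speed of cleat above 0.5 m/s and contact force between the fingers and cleat below 0.1 N).
It fails at once if a loose bystander is shifted by more than 30 mm (distance of any of spray_can, tape_roll, hammer, pipe_flange from where it was at the start of the episode above 0.03 m).
It also fails if it takes over 59 s, if anything falls off the work surface, if the arm or the gripper's body presses on something with over 40 N, if the wrist force passes 120 N, or if a joint passes its speed limit or range.

### The arm

A 6-joint arm with a two-finger parallel gripper is mounted at the origin on the work surface. World frame = base frame: x ahead of the robot, y to its left, z up, the work surface at z = 0. Lengths are in m, angles in rad, forces in N, time in s.
With the tool pointing down it reaches from about 0.375 to 0.975 m from the base axis. Payload 3.8 kg.
Tool frame: the origin (TCP) lies midway between the tips of the shut fingers; the grasp point (between the pads) lies 19 mm behind it; x points along the fingers, y is the direction in which the jaws open and shut, and the axes are right-handed (so a half turn about x gives the same grasp; the last joint's range is limited). The gripper opens to 88 mm and grips with 3 to 60 N. Pads are 18 mm wide; open, the fingers measure 123 mm over their backs; the gripper's body (75 mm by 187 mm) begins 45 mm behind the grasp point.
Start: joints at [-1.19, 0.264, 1.604, -0, 1.274, -0.037], TCP at [0.274, -0.617, 0.239] pointing down, gripper open.
Joint ranges: [-2.63, 2.63], [-0.94, 2.18], [0.31, 2.57], [-1.31, 4.45], [0, 2.66], [-2.55, 2.55]. Speed limits (rad/s): [2.57, 2.57, 3.14, 3.14, 3.14, 3.14].

### API

Orientations are given as a rotation vector (axis times angle).
In Python, from cell import manip, inverse_kinematics, cams, order gives the robot as it stands. Calls block until the motion is done:
- manip.move_pose(position, orientation): joint-space move of the TCP to a pose.
- manip.move_linear(position, rate=0.15, rot=None): straight line of the TCP; rot=None keeps the orientation; rate is the mean speed in m/s.
- manip.set_joints(angles): joint-space move.
- manip.set_gripper(opening, force=None): finger opening in m; force is the grip in N (None keeps the last); returns when the fingers have stopped.
- manip.dwell(seconds).
- inverse_kinematics(position, orientation): joint angles nearest the present ones, or None.
- manip.state(): the state.
- cams.capture(name): name is "scene" or "side" or "wrist"; returns a dict with "image" (480x640x3 uint8, blue, green, red), "z_map" (480x640 float32, m along the optical axis (not along the pixel's ray), 0 where there is no reading), "intrinsics" (3x3 intrinsics, pixels), "position" and "orientation" of the camera in the world; the wrist camera has in their place "T_tool_cam" (4x4, takes a point from camera to tool coordinates, whose origin is the TCP and whose axes are the tool frame's). Camera axes: x right, y down, z forward; pixel columns grow to the right and rows downward; lengths in m; the calibration is good to about 2 mm. A picture is of the moment at which its call begins: read the wrist's pose just before it.
A pose or a line that the arm cannot do raises manip.IKError and nothing moves.
- order.close_job(): hands the job in, once; it reports no verdict.
The state is a dict: "clock": time; "joint_pos": joint angles; "joint_velocities": joint speeds; "tau": joint torques, N m; "tool_pos": TCP position; "tcp_rot": TCP orientation; "contact_force": force on the tool from outside, world axes, zero at the start; "moment": the same for the moment, N m; "gripper_width": finger opening in m.
Only numpy, scipy, OpenCV 4.12 (cv2) and the standard library are available. Lean on these libraries where they do the work, as an engineer would, in place of code of your own. Each camera call takes 0.05 s, during which the arm holds its last target. There are 200 camera calls.

## Working session

There is one attempt and no reset: what is moved stays moved. The work goes in short steps, each a Python script; the robot and the scene stay as the last script left them, time stands still between calls to the robot, and variables do not carry over. Pictures are saved under pics/ and viewed, about 8 in all and at most 12, crops included, and the job is handed in when it is done.

```bash
mkdir -p pics; ls; cat > h.py <<'E'
import numpy as np, cv2
from scipy.spatial.transform import Rotation as R
from cell import manip, inverse_kinematics, cams, order
def cam(name):
    s=manip.state(); c=cams.capture(name)
    if name=="wrist":
        T=np.eye(4); T[:3,:3]=R.from_rotvec(s["tcp_rot"]).as_matrix(); T[:3,3]=s["tool_pos"]
        T=T@np.array(c["T_tool_cam"])
    else:
        T=np.eye(4); o=np.array(c["orientation"],float)
        T[:3,:3]=o if o.shape==(3,3) else R.from_rotvec(o).as_matrix()
        T[:3,3]=c["position"]
    c["T"]=T; return c
def cloud(c):
    z=c["z_map"]; v,u=np.mgrid[:480,:640]; K=np.array(c["intrinsics"])
    p=np.stack([(u-K[0,2])/K[0,0]*z,(v-K[1,2])/K[1,1]*z,z],-1)
    p=p@c["T"][:3,:3].T+c["T"][:3,3]; p[z<=0]=np.nan; return p
def save(c,n):
    cv2.imwrite(f"pics/{n}.png",c["image"]); np.savez(f"pics/{n}.npz",image=c["image"],z_map=c["z_map"],intrinsics=c["intrinsics"],T=c["T"])
def load(n): return dict(np.load(f"pics/{n}.npz"))
E
python3 - <<'E'
from h import *
for n in("scene","side","wrist"):
    c=cam(n); save(c,n+"0"); print(n,c.get("orientation"),c["T"].round(3).tolist(),np.array(c["intrinsics"]).tolist(),np.nanmean(c["z_map"]>0))
s=manip.state();print(s["clock"],s["tcp_rot"],s["contact_force"],s["gripper_width"])
E
```

```text
pics
scene [-1.90116492 -1.15285995  0.6321498 ] [[0.458, 0.485, -0.745, 1.501], [0.889, -0.258, 0.379, -0.437], [-0.009, -0.835, -0.55, 0.723], [0.0, 0.0, 0.0, 1.0]] [[558.0377139106905, 0.0, 311.4156753400545], [0.0, 558.0377139106905, 234.77207972533185], [0.0, 0.0, 1.0]] 0.9821516927083334
side [-0.36502514  2.80664321 -1.13509873] [[-0.967, -0.186, 0.174, 0.414], [-0.254, 0.695, -0.673, 0.697], [0.004, -0.695, -0.719, 0.803], [0.0, 0.0, 0.0, 1.0]] [[452.53593652039837, 0.0, 318.1074534654], [0.0, 452.53593652039837, 238.68554472851605], [0.0, 0.0, 1.0]] 0.996064453125
wrist None [[0.404, -0.875, -0.267, 0.344], [-0.915, -0.387, -0.116, -0.587], [-0.002, 0.291, -0.957, 0.383], [0.0, 0.0, 0.0, 1.0]] [[333.59431948828865, 0.0, 320.14333415971004], [0.0, 333.59431948828865, 237.041841330992], [0.0, 0.0, 1.0]] 0.9959928385416666
0.15 [ 1.99143785  0.42400701 -1.99202527] [ 0.16277739  0.00723288 -0.6850552 ] 0.08809061977472155
```

```bash
python3 -c "
import cv2,numpy as np
a=cv2.imread('pics/scene0.png');b=cv2.imread('pics/side0.png')
print(a is None,b is None)"
```

```text
False False
```

View pics/scene0.png

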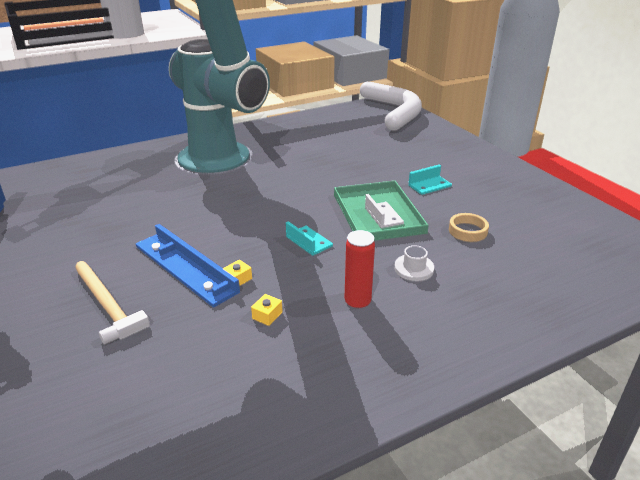

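View pics/side0.png

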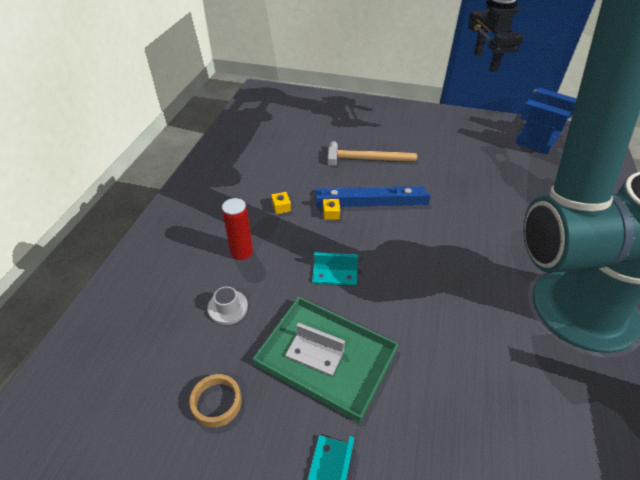

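The scene view shows the fence at (188,265), the near stop at (237,272), a second yellow block at (267,310), and the cleat in the tray at (383,212). Turquoise look-alikes are at (308,238) and (430,180). In the side view the cleat is at (317,350), the fence at (372,197) and the stop at (332,209).

```bash
cat >> h.py <<'E'
def rect(P):
    r=cv2.minAreaRect((P[:,:2]*1000).astype(np.float32)); return np.round(cv2.boxPoints(r)).tolist(), np.round(r[1],1)
def masks(c):
    hsv=cv2.cvtColor(c["image"],cv2.COLOR_BGR2HSV); H,S,V=[hsv[...,i].astype(int) for i in range(3)]
    return dict(blue=(abs(H-109)<8)&(S>150)&(V>60),yellow=(abs(H-25)<6)&(S>170)&(V>110),green=(abs(H-74)<12)&(S>100)&(V>40)&(H<82),
      gray=(S<45)&(V>95),turq=(abs(H-90)<6)&(S>150)&(V>60),red=((H<6)|(H>174))&(S>150))
E
python3 - <<'E'
from h import *
for n in("scene0","side0"):
    c=load(n);p=cloud(c);m=masks(c)
    ok=(p[...,0]>.2)&(p[...,0]<1.2)&(abs(p[...,1])<.6)&(p[...,2]>-.02)&(p[...,2]<.2)
    for k in m:
        mm=(m[k]&ok).astype(np.uint8)
        nl,l,st,ce=cv2.connectedComponentsWithStats(mm)
        for i in range(1,nl):
            if st[i,4]<60: continue
            P=p[l==i]; z=P[:,2]
            top=P[z>np.percentile(z,97)-.004]
            print(n,k,st[i,4],ce[i].round(),"z",np.percentile(z,[2,50,98]).round(4),"all",*rect(P),"top",*rect(top))
E
```

```text
scene0 blue 2787 [189. 267.] z [0.0052 0.0111 0.0358] all [[356.0, -253.0], [377.0, -319.0], [666.0, -231.0], [646.0, -165.0]] [303.   68.9] top [[359.0, -252.0], [363.0, -266.0], [649.0, -178.0], [645.0, -165.0]] [299.6  13.8]
scene0 yellow 135 [244. 276.] z [0.0023 0.0161 0.0298] all [[608.0, -131.0], [621.0, -168.0], [629.0, -165.0], [616.0, -128.0]] [ 8.4 39.6] top [[611.0, -130.0], [622.0, -168.0], [626.0, -167.0], [615.0, -129.0]] [ 4.2 39.6]
scene0 yellow 326 [267. 314.] z [0.0018 0.0157 0.029 ] all [[727.0, -174.0], [759.0, -179.0], [769.0, -123.0], [737.0, -117.0]] [57.7 32.8] top [[727.0, -172.0], [756.0, -180.0], [771.0, -128.0], [742.0, -120.0]] [53.9 30.2]
scene0 gray 137868 [287. 327.] z [-0.0025  0.0004  0.004 ] all [[200.0, -600.0], [1081.0, -600.0], [1081.0, 600.0], [200.0, 600.0]] [1200.   881.3] top [[200.0, -600.0], [1081.0, -600.0], [1081.0, 600.0], [200.0, 600.0]] [1200.   881.3]
scene0 gray 701 [382. 213.] z [0.0038 0.0133 0.0454] all [[436.0, 238.0], [583.0, 215.0], [594.0, 283.0], [447.0, 306.0]] [ 69.4 148.3] top [[478.0, 233.0], [582.0, 215.0], [584.0, 225.
[... 5673 characters left out ...]
0], [571.0, 469.0], [583.0, 496.0], [570.0, 502.0]] [29.7 14.4]
side0 turq 1348 [335. 268.] z [-0.0002  0.0081  0.0402] all [[487.0, 68.0], [504.0, -27.0], [606.0, -9.0], [589.0, 86.0]] [103.4  96.1] top [[499.0, 17.0], [501.0, 6.0], [595.0, 24.0], [593.0, 35.0]] [95.8 11.2]
side0 turq 1517 [331. 459.] z [0.0013 0.0069 0.0399] all [[424.0, 478.0], [426.0, 394.0], [488.0, 395.0], [487.0, 479.0]] [62.3 83.4] top [[426.0, 475.0], [426.0, 407.0], [433.0, 407.0], [433.0, 475.0]] [ 7.8 68. ]
side0 red 1045 [239. 235.] z [0.0046 0.0794 0.1409] all [[736.0, 37.0], [875.0, -83.0], [909.0, -44.0], [769.0, 76.0]] [ 51.  183.9] top [[737.0, 44.0], [751.0, 24.0], [793.0, 53.0], [779.0, 73.0]] [50.6 24.3]
```

The two views agree: the cleat leg is at about (530,230) mm with yaw −10° and its top at 44 mm, as expected for a 4 mm floor. The fence yaw is about 17°, and the corner of the stop face at the fence is about (586,−180) mm. Next I'll take a close look from above both places on the way.

```bash
cat >> h.py <<'E'
def down(yaw,sgn=1):
    y=sgn*np.array([-np.sin(yaw),np.cos(yaw),0]); x=np.array([0,0,-1.]); return R.from_matrix(np.c_[x,y,np.cross(x,y)]).as_rotvec()
def lim(q): return q is not None and np.round(q,2).tolist()
E
python3 - <<'E'
from h import *
for nm,p,yaw in(("pick",[.53,.23,.018],-.173),("place",[.53,-.17,.014],.292),("push",[.53,-.17,.014],.292+np.pi/2)):
    for s in(1,-1): print(nm,s,lim(inverse_kinematics(p,down(yaw,s))))
s=1
manip.move_pose([.50,-.17,.22],down(.292,1)); c=cam("wrist"); save(c,"w_fence")
manip.move_pose([.50,.23,.22],down(-.173,1)); c=cam("wrist"); save(c,"w_cleat")
print(manip.state()["clock"],manip.state()["contact_force"])
a=np.hstack([cv2.resize(cv2.imread(f"pics/{n}.png"),(400,300)) for n in("w_fence","w_cleat")]); cv2.imwrite("pics/w1.png",a)
for n,ks in(("w_fence",("blue","yellow")),("w_cleat",("green","gray"))):
    c=load(n);p=cloud(c);m=masks(c)
    for k in ks:
        nl,l,st,ce=cv2.connectedComponentsWithStats((m[k]&(p[...,2]>.003)&(p[...,2]<.06)).astype(np.uint8))
        for i in range(1,nl):
            if st[i,4]<250: continue
            P=p[l==i]; z=P[:,2]; top=P[z>np.percentile(z,97)-.004]
            print(n,k,st[i,4],ce[i].round(),"z",np.percentile(z,[2,50,98]).round(4),"all",*rect(P),"top",*rect(top))
E
```

```text
pick 1 [0.37, 0.31, 1.99, -0.0, 0.84, -1.03]
pick -1 [0.37, 0.31, 1.99, 0.0, 0.84, 2.11]
place 1 [-0.36, 0.29, 2.04, 0.0, 0.82, -2.22]
place -1 [-0.36, 0.29, 2.04, -0.0, 0.82, 0.92]
push 1 [-0.36, 0.29, 2.04, 0.0, 0.82, 2.49]
push -1 [-0.36, 0.29, 2.04, -0.0, 0.82, -0.65]
3.6333 [ 0.4340644  -0.17917595 -0.09551176]
w_fence blue 16797 [255. 175.] z [0.0086 0.0105 0.035 ] all [[358.0, -252.0], [377.0, -317.0], [663.0, -230.0], [643.0, -165.0]] [298.9  67.7] top [[358.0, -252.0], [361.0, -264.0], [647.0, -177.0], [643.0, -165.0]] [298.7  12.5]
w_cleat green 26910 [346. 198.] z [0.0031 0.0043 0.0244] all [[380.0, 202.0], [601.0, 143.0], [645.0, 307.0], [423.0, 366.0]] [169.  229.2] top [[380.0, 202.0], [601.0, 143.0], [645.0, 307.0], [423.0, 366.0]] [169.  229.2]
w_cleat gray 4965 [349. 232.] z [0.0049 0.0122 0.0448] all [[480.0, 235.0], [596.0, 215.0], [606.0, 275.0], [491.0, 295.0]] [ 60.8 117.4] top [[481.0, 236.0], [579.0, 219.0], [581.0, 226.0], [482.0, 243.0]] [ 7.4 99.9]
w_cleat gray 2119 [328. 399.] z [0.0092 0.0299 0.0467] all [[713.0, 159.0], [769.0, 149.0], [782.0, 230.0], [727.0, 240.0]] [82.3 56.5] top [[716.0, 177.0], [749.0, 171.0], [757.0, 216.0], [725.0, 222.0]] [45.9 33. ]
```

View pics/w1.png

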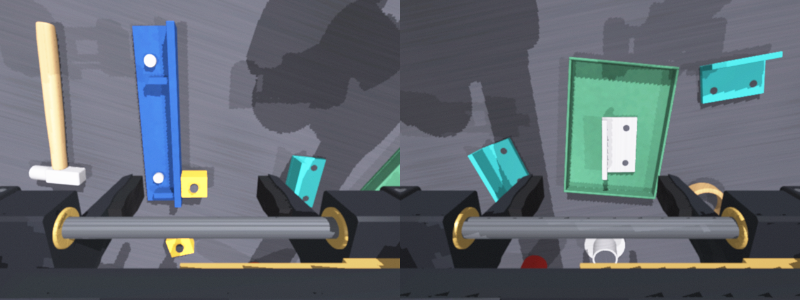

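Left half: fence with the stop at about (194,183). Right half: cleat in the tray at (618,145), upright leg on the fence side. The wrist view confirms the leg centre at (530.7,231) with the top at 44.8 mm. Next: refine the stop from this image, grasp and lift.

```bash
python3 - <<'E'
from h import *
c=load("w_fence");p=cloud(c);hsv=cv2.cvtColor(c["image"],cv2.COLOR_BGR2HSV)
b=slice(255,330),slice(280,345)
m=(abs(hsv[b][...,0].astype(int)-26)<9)&(hsv[b][...,1]>90); P=p[b][m]; P=P[P[:,2]>.004]
print(len(P),np.percentile(P[:,2],[2,50,98]).round(4),"stop",*rect(P),"top",*rect(P[P[:,2]>.026]))
rv=down(-.172,1)
manip.set_gripper(.044)
manip.move_pose([.5307,.231,.10],rv)
manip.move_linear([.5307,.231,.018],rate=.08)
manip.set_gripper(0,force=45)
print(manip.state()["gripper_width"],manip.state()["contact_force"])
manip.move_linear([.5307,.231,.12],rate=.08)
s=manip.state();print(s["gripper_width"],s["contact_force"],s["moment"],s["clock"],s["tool_pos"])
save(cam("side"),"side1")
E
```

```text
1577 [0.0067 0.0299 0.0319] stop [[574.0, -137.0], [588.0, -182.0], [627.0, -170.0], [613.0, -125.0]] [40.6 47.1] top [[574.0, -137.0], [588.0, -182.0], [626.0, -170.0], [613.0, -125.0]] [40.3 46.9]
0.007997982751307822 [-0.90179237 -0.10866621  1.02430122]
0.007538741262073425 [ 0.58870805 -0.49910646 -5.5125698 ] [ 0.0122061  -0.07284213 -0.02082624] 8.2167 [0.53012888 0.23077388 0.11914575]
```

Held: grip width is 7.5 mm and the load is about 5.5 N. Next I'll carry it over, set it down 32 mm off the fence, and slide it in the grip to the stop (still overlapped in y).

```bash
cat >> h.py <<'E'
YAW=.296; X=np.array([np.cos(YAW),np.sin(YAW),0]); Y=np.array([-X[1],X[0],0]); O=np.array([.588,-.1818,0])
def F(a,b,z): return O+a*X+b*Y+np.array([0,0,z])
def rd():
    s=manip.state(); f=np.array(s["contact_force"]); d=np.array(s["tool_pos"])-O
    return np.round([f@X,f@Y,f[2]],1),np.round(1000*np.array([d@X,d@Y,d[2]]),1)
E
python3 - <<'E'
from h import *
rv=down(YAW,1)
manip.move_pose(F(-.058,.036,.12),rv)
manip.move_linear(F(-.058,.036,.022),rate=.1)
manip.dwell(.2); print(rd())
z=.022
while z>.009:
    z-=.001; manip.move_linear(F(-.058,.036,z),rate=.03); f,p=rd()
    if f[2]>-3: break
print("down",z,f,p)
a=-.058
while a<-.040:
    a+=.001; manip.move_linear(F(a,.036,z),rate=.03); f,p=rd(); 
    if a==-.057 or f[0]<-9: print(a,f,p)
    if f[0]<-9: break
manip.dwell(.2); print(a,rd(),manip.state()["clock"])
save(cam("side"),"side2"); save(cam("scene"),"scene2")
a=[cv2.resize(load("side2")["image"][150:300,240:440],(400,300)),cv2.resize(load("scene2")["image"][190:340,100:300],(400,300))]
cv2.imwrite("pics/w2.png",np.hstack(a))
E
```

```text
(array([-0.6,  0.2, -4.7]), array([-57.5,  35.6,  22.8]))
down 0.01299999999999999 [-3.4  2.7  5.1] [-57.8  35.8  14.1]
-0.057 [-4.6  1.2  7.3] [-57.4  35.7  14.1]
-0.04699999999999999 [-12.4  -1.8  12.5] [-49.6  35.5  14.1]
-0.04699999999999999 (array([-13.2,  -1.2,  11.3]), array([-49.5,  35.5,  14.1])) 16.2667
```

View pics/w2.png

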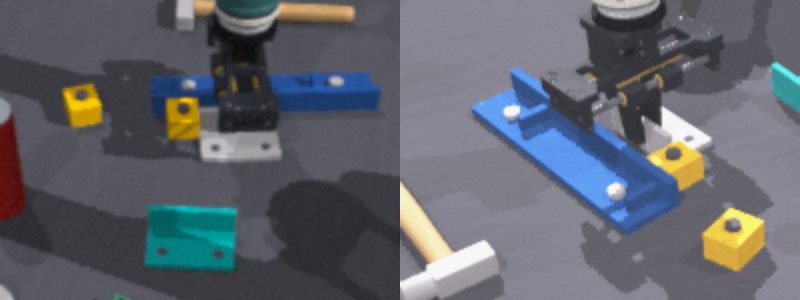

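Side view: the cleat is between the fingers with its end at the stop block at (190,120). The scene view agrees, and the x reaction rose to −13 N at TCP x = −49.5 mm, which matches. Next I'll release, retreat, and turn the open fingers along the leg, tilted so the tips point into the corner.

```bash
cat >> h.py <<'E'
RP=(R.from_rotvec(-.3*X)*R.from_rotvec(down(YAW+np.pi/2,-1))).as_rotvec()
E
python3 - <<'E'
from h import *
manip.move_linear(F(-.0497,.0355,.0133),rate=.03)
manip.set_gripper(.020); print(rd())
manip.move_linear(F(-.0497,.0355,.10),rate=.1)
print(lim(inverse_kinematics(F(-.05,.066,.1),RP)))
manip.set_gripper(.050)
manip.move_pose(F(-.05,.075,.10),RP)
save(cam("wrist"),"w3"); save(cam("side"),"side3"); print(rd(),manip.state()["clock"])
c=load("side3");p=cloud(c);m=masks(c)["gray"]
q=p-O; a=q@X;b=q@Y
mm=m&(a>-.13)&(a<.02)&(b>.005)&(b<.13)&(q[...,2]>.004)&(q[...,2]<.05)
P=np.stack([a,b,q[...,2]],-1)[mm]; print(len(P),rect(P),rect(P[P[:,2]>.034]),np.percentile(P[:,2],[2,50,98]))
cv2.imwrite("pics/w3b.png",np.hstack([cv2.resize(load("w3")["image"],(400,300)),cv2.resize(c["image"][150:300,240:440],(400,300))]))
E
```

```text
(array([-0.2,  0.5, -0.3]), array([-49.3,  35.5,  13.3]))
[-0.13, 0.07, 2.13, -0.37, 0.84, -0.19]
(array([-0.9,  0.7, -0.4]), array([-50. ,  74.8, 100. ])) 20.5
1005 ([[-127.0, 30.0], [-2.0, 29.0], [-2.0, 92.0], [-127.0, 93.0]], array([ 63. , 125.6])) ([[-99.0, 30.0], [-2.0, 29.0], [-2.0, 41.0], [-99.0, 41.0]], array([11.3, 96.9])) [0.00457213 0.00876143 0.04048902]
```

View pics/w3b.png

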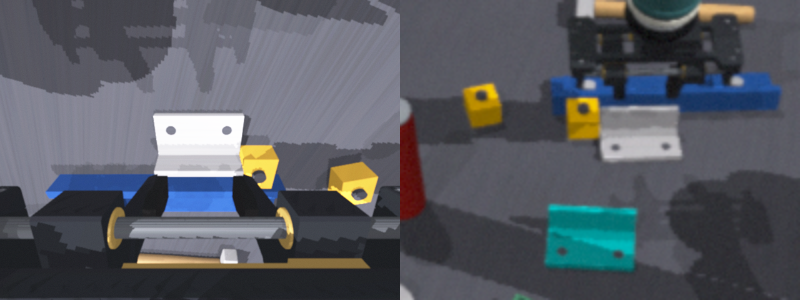

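Wrist view: the cleat at (198,145) lies parallel to the fence, with its end at the stop (258,165). The cloud puts the back 30 mm off the fence and the end within 2 mm of the stop. Now the push.

```bash
python3 - <<'E'
from h import *
xt=R.from_rotvec(manip.state()["tcp_rot"]).as_matrix()[:,0]; print("finger dir",xt@X,xt@Y,xt[2])
assert xt@Y<-.2
manip.move_linear(F(-.05,.062,.10)); manip.move_linear(F(-.05,.062,.020),rate=.1)
manip.move_linear(F(-.05,.062,.0115),rate=.03); f0,_=rd(); print(rd())
b=.062
while b>.008:
    b-=.002; manip.move_linear(F(-.05,b,.0115),rate=.04); f,p=rd()
    print(round(b,3),f,p)
    if f[1]>9 or abs(f[2])>15: break
save(cam("side"),"side4"); print(manip.state()["clock"])
c=load("side4");p=cloud(c);m=masks(c)["gray"];q=p-O; a=q@X;b=q@Y
mm=m&(a>-.12)&(a<.0)&(b>-.005)&(b<.13)&(q[...,2]>.004)&(q[...,2]<.05)
P=np.stack([a,b,q[...,2]],-1)[mm]; print(len(P),rect(P),np.percentile(P[:,2],[2,50,98]))
cv2.imwrite("pics/w4.png",cv2.resize(c["image"][160:280,260:420],(800,600)))
E
```

```text
finger dir -2.4125464488822246e-05 -0.295485391071827 -0.9553472578497788
(array([ 0.5,  0.6, -0.4]), array([-50. ,  62. ,  11.5]))
0.06 [-0.9  0.6  0.5] [-50.   59.9  11.5]
0.058 [ 0.6 -0.3 -0.2] [-50.   57.9  11.5]
0.056 [ 0.3 -0.5 -0.2] [-50.   55.9  11.5]
0.054 [ 0.2 -0.4  1. ] [-50.   53.9  11.5]
0.052 [-0.4 -1.   0.3] [-50.   51.9  11.5]
0.05 [-0.3 -0.8  0.3] [-50.   49.9  11.5]
0.048 [0.3 1.5 0.7] [-50.1  48.1  11.4]
0.046 [-0.3  2.4  0.4] [-50.1  46.1  11.4]
0.044 [-0.4  1.  -0.1] [-50.1  43.9  11.4]
0.042 [ 0.6  1.7 -0.3] [-50.1  41.9  11.5]
0.04 [-0.1  1.1 -0.1] [-50.1  39.8  11.5]
0.038 [-0.   1.1  0.3] [-50.   37.8  11.5]
0.036 [-0.1  2.2 -0.7] [-50.   35.8  11.5]
0.034 [-0.5  0.4 -0.7] [-50.   33.8  11.5]
0.032 [ 0.2  1.8 -0.7] [-50.   31.8  11.5]
0.03 [ 0.4  1.4 -0.6] [-50.   29.8  11.5]
0.028 [-0.8  1.7 -1.5] [-50.   27.8  11.5]
0.026 [-0.6  1.1  0.3] [-50.   25.8  11.5]
0.024 [-0.1  1.3 -1. ] [-50.   23.8  11.5]
0.022 [ 0.9  1.3 -0.7] [-50.   21.8  11.5]
0.02 [ 0.5  1.2 -0.6] [-50.   19.8  11.5]
0.018 [-0.7  4.5  0.7] [-50.1  18.2  11.4]
0.016 [ 0.1 13.2  5.2] [-50.1  17.7  11.3]
27.9333
455 ([[-103.0, 3.0], [-3.0, 1.0], [-2.0, 63.0], [-102.0, 64.0]], array([61.2, 99.8])) [0.00434428 0.00731392 0.03984564]
```

View pics/w4.png

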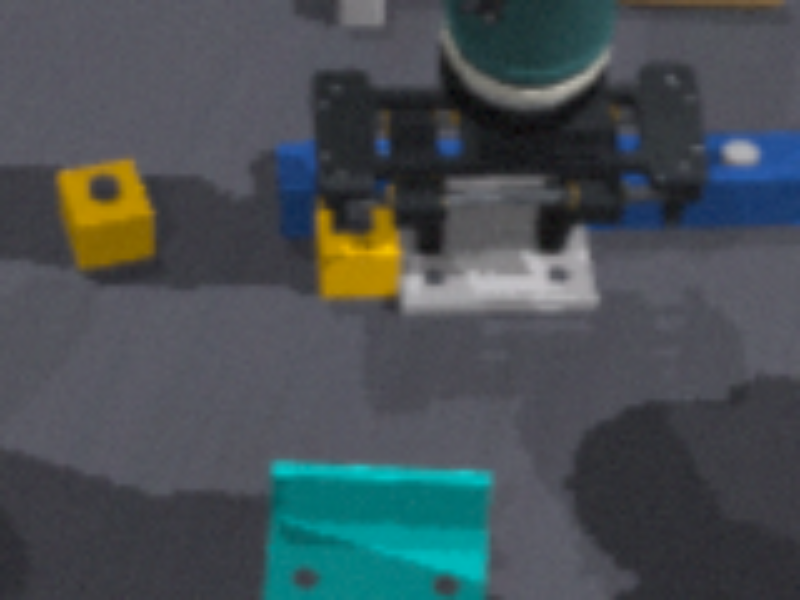

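The cleat is at the fence: 13 N reaction, TCP at 17.7 mm (16.6 mm expected). The view shows it flat with no visible gap at the stop (400,270). The cloud puts its end about 2 mm short, which is close to the tolerance, so I'll nudge the far end towards the stop and then do the final push.

```bash
python3 - <<'E'
from h import *
manip.move_linear(F(-.05,.022,.0125),rate=.05)
manip.move_linear(F(-.05,.030,.06),rate=.15)
manip.set_gripper(0,force=20)
manip.move_linear(F(-.14,.022,.06),rate=.15); manip.move_linear(F(-.14,.022,.007),rate=.12); print(rd())
manip.move_linear(F(-.123,.022,.007),rate=.06); print(rd())
a=-.123
while a<-.10:
    a+=.001; manip.move_linear(F(a,.022,.007),rate=.04); f,p=rd()
    if f[0]<-1.5: print(round(a,3),f,p)
    if f[0]<-8: break
save(cam("side"),"side5")
manip.move_linear(F(-.135,.022,.007),rate=.1); manip.move_linear(F(-.135,.030,.06),rate=.15)
manip.set_gripper(.05)
manip.move_linear(F(-.05,.032,.06),rate=.15); manip.move_linear(F(-.05,.026,.012),rate=.1)
print(rd(),manip.state()["clock"])
E
```

```text
(array([ 0.1, -0.7,  0.5]), array([-139.5,   22. ,    7. ]))
(array([ 0. , -0. ,  0.4]), array([-122.1,   21.7,    7.6]))
-0.113 [-2.7 -0.2  0.8] [-113.7   22.2    6.7]
-0.112 [-5.4  0.   2.4] [-113.3   22.2    6.6]
-0.111 [-7.8 -0.4  3.6] [-113.1   22.3    6.4]
-0.11 [-9.6 -1.3  5.3] [-113.    22.3    6.3]
(array([0.3, 0.3, 0.1]), array([-50.8,  26.1,  11.5])) 37.6917
```

The resistance was stiff straight away, with under 1 mm of travel, so the end was already against the stop. Final push next.

```bash
python3 - <<'E'
from h import *
b,z=.019,.0115
manip.move_linear(F(-.05,b,z),rate=.04)
for i in range(30):
    f,p=rd()
    if f[1]>18 and f[2]>13: break
    db=-np.clip((20-f[1])*.00008,-.0005,.001); dz=-np.clip((15-f[2])*.00008,-.0005,.0008) if f[1]>6 else 0
    b+=db; z+=dz; manip.move_linear(F(-.05,b,z),rate=.03)
manip.dwell(.4); print(i,b,z,rd(),manip.state()["clock"])
c=cam("side");save(c,"side6");save(cam("scene"),"scene6")
p=cloud(c);m=masks(c)["gray"];q=p-O; a=q@X;bb=q@Y
mm=m&(a>-.12)&(a<.0)&(bb>-.005)&(bb<.13)&(q[...,2]>.004)&(q[...,2]<.05)
P=np.stack([a,bb,q[...,2]],-1)[mm]; print(rect(P),np.percentile(P[:,2],[2,50,98]))
cv2.imwrite("pics/w6.png",np.hstack([cv2.resize(c["image"][160:280,260:420],(400,300)),cv2.resize(load("scene6")["image"][190:340,100:300],(400,300))]))
E
```

```text
5 0.014999999999999996 0.010452 (array([-3.1, 18. , 13.7]), array([-50.2,  17.6,  10.8])) 39.6667
([[-101.0, 1.0], [-2.0, 1.0], [-2.0, 62.0], [-101.0, 63.0]], array([61.3, 99.8])) [0.00428551 0.00743349 0.03913564]
```

View pics/w6.png

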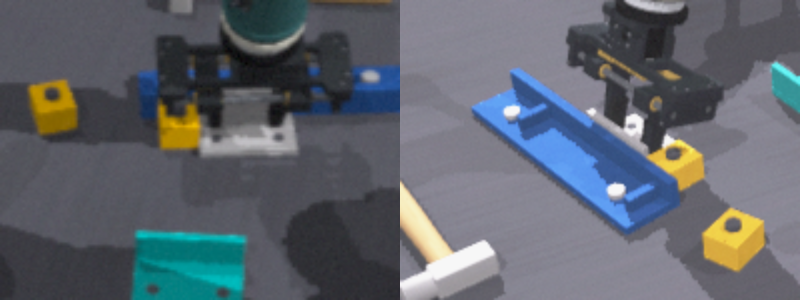

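The cleat sits flush in the corner, flat and parallel, with its end at the stop (200,125) in the side view. Push readings are 18 N towards the fence and 13.7 N down. Handing in.

```bash
python3 - <<'E'
from h import *
print(rd(),manip.state()["clock"]); order.close_job(); print(rd())
E
```

```text
(array([-2. , 17.2, 14.3]), array([-50.1,  17.5,  10.9])) 39.7667
the job is handed in; nothing more can be done
the job is handed in; nothing more can be done
```

The cleat is home against the fence and the stop. I handed the job in at about 40 s with the arm still holding the push; the hand-in reports no verdict.

**What I did:** I gripped the cleat by its upright leg, lifted it out of the tray to about 0.1 m, and set it down 32 mm off the fence. Still in the grip, I slid it along to the stop, then let go. With the fingers open and tilted into the inner corner, I pushed it to the fence. I nudged its far end to check the stop contact, then applied the diagonal push.

**Last checks:**
- **Push:** 17–18 N towards the fence and about 14 N down, slightly under the 20 N and 15 N asked for but well above the judged minimums.
- **Fence and flatness:** the camera points put the back about 1 mm from the fence line. The cleat is parallel to the fence within about 0.6° and lies flat.
- **Stop:** the camera points put the cleat's end about 2 mm short. That disagrees with the contact check: the nudge met stiff resistance within 1 mm and moved nothing, so I take the 2 mm as calibration and depth error.
- **Bystanders:** nothing looked moved in the last cropped views, which show only part of the hammer. I did not re-measure their positions.

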